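# Fetch the bakelite knob from behind the rivet tins

### The job

Clear all three rivet tins off the plywood stand into the green side tray, standing upright; only then fetch the brown bakelite knob from behind them and lay it face up in the middle of the round cork mat. When the knob is on the mat, put each tin back upright in the middle of the disc of its own colour. Never tip a tin over, and leave the little brass grease fitting near the mat where it stands.

Things in the scene. Friction and masses are not known exactly. Their poses are not given: they have to be found in the camera images.
- tin_red: Round closed steel tin with a red lid and a red band, 48 mm in diameter, 100 mm tall, about 0.22 kg. Loose. Origin at the centre of its underside, z up when it stands. At the start it stands centred on the disc of its own colour.
- tin_blue: Round closed steel tin with a blue lid and a blue band, 48 mm in diameter, 100 mm tall, about 0.22 kg. Loose. Origin at the centre of its underside, z up when it stands. At the start it stands centred on the disc of its own colour.
- tin_yellow: Round closed steel tin with a yellow lid and a yellow band, 48 mm in diameter, 100 mm tall, about 0.22 kg. Loose. Origin at the centre of its underside, z up when it stands. At the start it stands centred on the disc of its own colour.
- disc_red: Flat red disc, 68 mm in diameter, 2 mm thick, fixed on the fixed plywood stand: the home of the red tin. Origin at the centre of its underside, 6 mm above the bench. The three discs lie in an arc on the robot side and the two flanks of the knob's starting place, in any order of colour, centres about 58 mm from the knob and 70 mm from the next disc.
- disc_blue: Flat blue disc, 68 mm in diameter, 2 mm thick, fixed on the fixed plywood stand: the home of the blue tin. Origin at the centre of its underside, 6 mm above the bench. The stand is a board 170 x 200 mm, 6 mm thick; its only wall is a lip along the 200 mm edge farthest from the robot, 46 mm above the bench, its face 57 mm beyond the knob's centre.
- disc_yellow: Flat yellow disc, 68 mm in diameter, 2 mm thick, fixed on the fixed plywood stand: the home of the yellow tin. Origin at the centre of its underside, 6 mm above the bench.
- knob: Brown bakelite control knob with a brass centre and a white pointer line, lying face up: round, 40 mm in diameter up to 26 mm, then 33 mm in diameter up to its top at 32 mm; 0.07 kg. Loose. Origin at the centre of its underside, z up. At the start it lies on the plywood stand behind and between the tins, too closely ringed by them for a gripper to get down to it.
- tray: Green open side tray, fixed on the bench, outside 248 mm (its x) by 118 mm (its y), rim 12 mm high, walls and floor 4 mm thick. Origin at the centre of its underside. Roomy enough for the three tins in a row along x, for example 72 mm apart. It may be on the left or the right.
- mat: Round cork mat, 80 mm in diameter, 4 mm thick, fixed on the bench on the side opposite the tray. Origin at the centre of its underside.
- grease_fitting: Small brass grease fitting standing on the bench about 100 mm from the mat's centre, on the far side from the robot: 16 mm across the foot, 28 mm tall, 0.03 kg. Loose. Origin at the centre of its underside. Not part of the job.

How it is judged:
On the way, in this order (a step that is already met when the one before it is completed fails the run):
1. all three tins stand upright and still in the side tray, the knob not yet fetched (x of tin_red in the frame of tray between -0.1 and 0.1 m and y of tin_red in the frame of tray between -0.036 and 0.036 m and z of each of tin_red, tin_blue, tin_yellow in the frame of tray below 0.012 m and angle between each of tin_red, tin_blue, tin_yellow's own z axis and vertical below 0.1 rad and linear speed of each of tin_red, tin_blue, tin_yellow below 0.02 m/s and x of tin_blue in the frame of tray between -0.1 and 0.1 m and y of tin_blue in the frame of tray between -0.036 and 0.036 m and x of tin_yellow in the frame of tray between -0.1 and 0.1 m and y of tin_yellow in the frame of tray between -0.036 and 0.036 m and distance of knob from where it was at the start of the episode below 0.03 m), for 0.2 s.
2. the knob lies face up on the middle of the cork mat (within 15 mm), the tins still standing in the tray (horizontal distance between knob and mat below 0.015 m and z of knob in the frame of mat below 0.009 m and angle between each of knob, tin_red, tin_blue, tin_yellow's own z axis and vertical below 0.1 rad and linear speed of each of knob, tin_red, tin_blue, tin_yellow below 0.02 m/s and x of tin_red in the frame of tray between -0.1 and 0.1 m and y of tin_red in the frame of tray between -0.036 and 0.036 m and z of each of tin_red, tin_blue, tin_yellow in the frame of tray below 0.012 m and x of tin_blue in the frame of tray between -0.1 and 0.1 m and y of tin_blue in the frame of tray between -0.036 and 0.036 m and x of tin_yellow in the frame of tray between -0.1 and 0.1 m and y of tin_yellow in the frame of tray between -0.036 and 0.036 m), for 0.2 s.
At the end, for the whole second after the job is handed in: Each tin stands upright and still on the disc of its own colour, its centre within 12 mm of the disc's, and the knob lies face up and still on the cork mat, its centre within 15 mm of the mat's (horizontal distance between tin_red and disc_red below 0.012 m and z of tin_red in the frame of disc_red below 0.006 m and angle between each of tin_red, tin_blue, tin_yellow, knob's own z axis and vertical below 0.1 rad and linear speed of each of tin_red, tin_blue, tin_yellow, knob below 0.02 m/s and horizontal distance between tin_blue and disc_blue below 0.012 m and z of tin_blue in the frame of disc_blue below 0.006 m and horizontal distance between tin_yellow and disc_yellow below 0.012 m and z of tin_yellow in the frame of disc_yellow below 0.006 m and horizontal distance between knob and mat below 0.015 m and z of knob in the frame of mat below 0.009 m); the robot touches nothing.
It fails at once if the red tin is tipped by more than 30 degrees (angle between tin_red's own z axis and vertical above 0.52 rad).
It fails at once if the blue tin is tipped by more than 30 degrees (angle between tin_blue's own z axis and vertical above 0.52 rad).
It fails at once if the yellow tin is tipped by more than 30 degrees (angle between tin_yellow's own z axis and vertical above 0.52 rad).
It fails at once if the brass grease fitting is moved by more than 20 mm (distance of grease_fitting from where it was at the start of the episode above 0.02 m).
It also fails if it takes over 136 s, if anything falls off the work surface, if the arm or the gripper's body presses on something with over 40 N, if the wrist force passes 120 N, or if a joint passes its speed limit or range.

### The arm

A 7-joint arm with a two-finger parallel gripper is mounted at the origin on the work surface. World frame = base frame: x ahead of the robot, y to its left, z up, the work surface at z = 0. Lengths are in m, angles in rad, forces in N, time in s.
With the tool pointing down it reaches from about 0.425 to 0.925 m from the base axis. Payload 6.8 kg.
Tool frame: the origin (TCP) lies on the front face of the gripper's body, between the roots of the fingers; the fingertips stand 73 mm ahead of it and the grasp point (between the pads) lies 54 mm ahead of it (bot.finger_overhang is the z of the fingertips in the tool frame, in m); z points along the fingers, y is the line along which they close (so a half turn about z gives the same grasp; the last joint's range is limited). The gripper opens to 85 mm and grips with 20 to 120 N. Pads are 22 mm wide; open, the fingers measure 114 mm over their backs; the gripper's body (76 mm by 85 mm) begins 54 mm behind the grasp point. The pads swing forward as they close: fully open they stand 13 mm farther back than shut.
Start: joints at [1.136, 0.477, 0.022, 1.555, -0.011, 1.109, -0.083], TCP at [0.217, -0.639, 0.304] pointing down, gripper open.
Joint ranges: [-2.96, 2.96], [-0.34, 2.1], [-1.41, 1.46], [0.24, 2.44], [-1.37, 4.51], [0.17, 1.92], [-2.96, 2.96]. Speed limits (rad/s): [2.39, 2.39, 3.14, 3.14, 3.14, 3.14, 3.14].

### API

Orientations are given as a unit quaternion [w, x, y, z].
In Python, from station import bot gives the robot as it stands.
- The arm moves only by the tool servo_tool, never from a script. Its argument "motion" is one flat list of numbers, 7 for each row, row after row: the shift along the tool's x, y, z as a fraction of full scale, then the turn, a rotation vector about the tool's x, y, z as a fraction of full scale, then the closure, from 0 (fully open) to 1 (shut). In form: [tx, ty, tz, ax, ay, az, gripper, tx, ty, tz, ax, ay, az, gripper, ...]. A call has 1 to 5 rows; each row shifts and turns the commanded pose from where the row before left it, along the tool's axes as they then stand; what a row does not reach is not made up. Full scale, the value 1, is 0.02 m for a shift and 0.15 rad for a turn. A row lasts 1/8 s, in which the tool goes at most 62.5 mm and 10.7 degrees, less where a joint would pass 70% of its speed; a pose out of reach is approached as far as the arm can. A call with a number of a shift or a turn outside -1 to 1 is refused whole. A call with a gripper value outside its range is refused whole. The fingers move at their own pace and stop on an object; "grip_force" is the grip in N (left out, the last holds). Time passes only in rows, so rows that do not move let the fingers close. It gives the time, the measured TCP pose, the force, the opening and the grip force at its end, in the units of the state.
- bot.get_obs(): the state, without advancing time (a new reading comes with each control period).
- bot.read_camera(name): name is "scene" or "side" or "wrist"; returns the picture (480x640x3 uint8, red, green, blue); there is no depth.
- bot.get_calibration(name): a dict with "mtx" (3x3 intrinsics, pixels), "rvec" (rotation vector, rad) and "tvec" (3), from world to camera coordinates, as OpenCV has them. Camera axes: x right, y down, z forward; pixel columns grow to the right and rows downward; lengths in m; the calibration is good to about 2 mm. A picture is of the moment at which its call begins: read the wrist's pose just before it. get_calibration takes no time and is no camera call; for the wrist camera it gives the pose at the moment of the call.
- bot.hand_in(): hands the job in; it is judged then, once.
Trained networks look in the newest picture that a camera, given by its name, has taken for a name from the list of things; names that differ only in an ending like _2 or _b are one class to them, and where a whole thing is asked for, a point or a joint stands for the part that bears it (a point fixed in the world has none). Each returns a list of dicts, best first, with "p" (0 to 1); they miss things now and then, are a little off and sometimes report something else, mostly with a low value. They report only what shows in the picture. A call takes as long as a camera call.
- bot.boxes_of(camera, name): "uv" ([column, row] in pixels, amid what is visible of it).
The state is a dict: "t": time; "q": joint angles; "joint_vel": joint speeds; "joint_torque": joint torques, N m; "eef_pos": TCP position; "tool_rot": TCP orientation; "contact_force": force on the tool from outside, world axes, zero at the start; "torque": the same for the moment, N m; "gripper_width": opening from 0.0 (shut) to 1.0 (fully open); "grasp_force": force on a finger pad.
Only numpy, scipy, OpenCV 4.12 (cv2) and the standard library are available. Lean on these libraries where they do the work, as an engineer would, in place of code of your own. Each camera call takes 0.05 s, during which the arm holds its last target. There are 200 camera calls.

## Working session

There is one attempt and no reset: what is moved stays moved. The work goes in short steps, Python scripts to look and compute and a tool call to move; the robot and the scene stay as the last step left them, time stands still between calls to the robot, and variables do not carry over. Pictures are saved under pics/ and viewed, at most 14 in all, crops included, and the job is handed in when it is done.

Besides the shell and the picture viewer there is one more tool, called after ">>>" as name(argument=value, ...) on one line, values as JSON. servo_tool: Moves the arm, as the interface text tells. Shift numbers are shares of 0.02 m and turn numbers shares of 0.15 rad, none past 1 either way. Its arguments: {"type":"object","properties":{"motion":{"type":"array","items":{"type":"number","minimum":-1,"maximum":1}},"grip_force":{"type":"number"}},"required":["motion"]}

```bash
mkdir -p pics; cat > h.py <<'E'
from station import bot
import numpy as np, cv2
from scipy.spatial.transform import Rotation as R
def ray(cam,uv,z,cal=None):
    c=cal or bot.get_calibration(cam); K=np.array(c['mtx'],float); M=cv2.Rodrigues(np.array(c['rvec'],float))[0]; t=np.array(c['tvec'],float).ravel()
    p=cv2.undistortPoints(np.array([[uv]],float),K,None)[0,0]
    o=-M.T@t; d=M.T@np.array([p[0],p[1],1]); return (o+d*(z-o[2])/d[2])
def proj(cam,P):
    c=bot.get_calibration(cam)
    return cv2.projectPoints(np.array(P,float).reshape(-1,3),np.array(c['rvec'],float),np.array(c['tvec'],float),np.array(c['mtx'],float),None)[0].reshape(-1,2)
def snap(cam,f):
    im=bot.read_camera(cam); cv2.imwrite(f'pics/{f}.png',im[:,:,::-1]); return im
E
python3 - <<'E'
from h import *
o=bot.get_obs(); print(o['t'],np.round(o['eef_pos'],3),np.round(o['tool_rot'],3))
print(np.round(R.from_quat(np.roll(o['tool_rot'],-1)).as_matrix(),2))
Z=dict(tin_red=.06,tin_blue=.06,tin_yellow=.06,knob=.02,tray=.004,mat=.004,grease_fitting=.014)
for cam in ('scene','side'):
    snap(cam,cam+'0')
    for n,z in Z.items():
        for b in bot.boxes_of(cam,n)[:2]: print(cam,n,np.round(b['uv']),round(b['p'],2),np.round(ray(cam,b['uv'],z),3))
E
```

```text
0.0 [ 0.217 -0.639  0.303] [-0.001  0.987  0.163 -0.   ]
[[ 0.95  0.32 -0.  ]
 [ 0.32 -0.95  0.  ]
 [-0.   -0.   -1.  ]]
scene tin_red [284. 218.] 0.93 [ 0.494 -0.04   0.06 ]
scene tin_blue [247. 236.] 0.63 [ 0.545 -0.091  0.06 ]
scene tin_yellow [318. 235.] 0.93 [0.527 0.019 0.06 ]
scene tray [144. 237.] 0.58 [ 0.515 -0.28   0.004]
scene mat [487. 260.] 0.56 [0.488 0.297 0.004]
scene grease_fitting [523. 310.] 0.5 [0.598 0.34  0.014]
scene grease_fitting [488. 263.] 0.24 [0.505 0.295 0.014]
side tin_red [310. 260.] 0.86 [ 0.496 -0.05   0.06 ]
side tin_red [343. 269.] 0.68 [ 0.553 -0.091  0.06 ]
side tin_blue [342. 271.] 0.7 [ 0.549 -0.096  0.06 ]
side tin_yellow [320. 223.] 0.75 [0.545 0.048 0.06 ]
side knob [332. 261.] 0.62 [ 0.549 -0.029  0.02 ]
side tray [346. 370.] 0.62 [ 0.502 -0.284  0.004]
side mat [270. 176.] 0.89 [0.486 0.301 0.004]
side grease_fitting [307. 155.] 0.61 [0.594 0.345 0.014]
```

View pics/scene0.png

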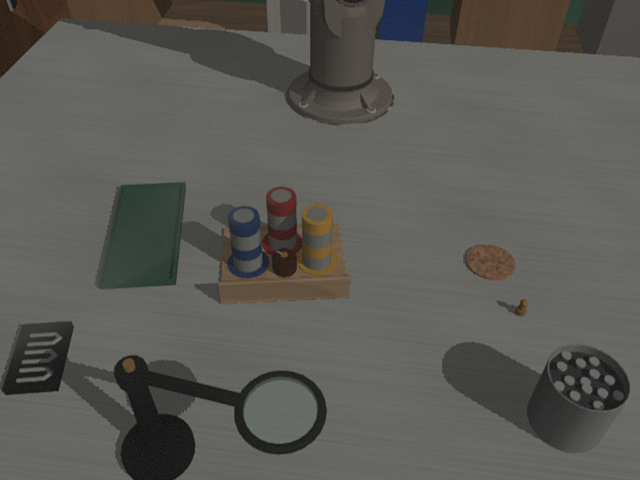

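View pics/side0.png

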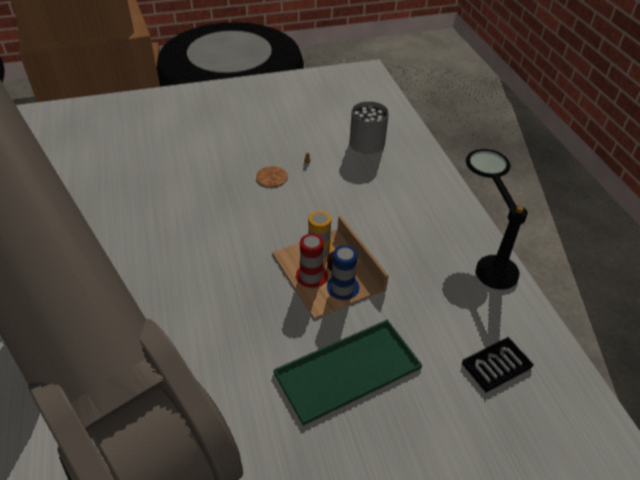

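The scene view shows blue (245,240), red (282,220) and yellow (317,238) tins, with the knob at (284,262) and the lip on the far side. The tray is at the left (corners 122,184 / 186,183 / 177,285 / 101,285). The mat is at (490,262) and the fitting at (522,308). Next I fit the stand model from lid, disc, tray and mat colours.

```bash
cat > fit.py <<'E'
from h import *
from scipy.optimize import least_squares
im={c:cv2.cvtColor(cv2.imread(f'pics/{c}0.png'),cv2.COLOR_BGR2HSV) for c in('scene','side')}
H=dict(red=[(0,6),(174,180)],blue=[(105,125)],yellow=[(17,28)])
pos={}
for n,hs in H.items():
  ps=[]
  for c in im:
    h,s,v=cv2.split(im[c]); m=np.zeros_like(h)
    for a,b in hs: m|=((h>=a)&(h<=b)&(s>140)&(v>60)).astype('uint8')
    roi=np.zeros_like(m); roi[(slice(170,290),slice(215,350)) if c=='scene' else (slice(205,305),slice(290,365))]=1; m*=roi
    k,l,st,ce=cv2.connectedComponentsWithStats(m)
    # topmost sizeable blob = lid; rim ring spans image top -> use top + width
    i=min([i for i in range(1,k) if st[i,4]>60],key=lambda i:st[i,1]); x,y,w,hh,a=st[i]
    # model lid cylinder: match top-row and column span
    def f(p):
      t=np.linspace(0,2*np.pi,60); P=np.c_[p[0]+.024*np.cos(t),p[1]+.024*np.sin(t),0*t+.108]
      q=proj(c,P); return [q[:,0].min()-x, q[:,0].max()-(x+w), 2*(q[:,1].min()-y)]
    r=least_squares(f,[.53,-.03]); ps.append(r.x); print(c,n,(x,y,w,hh),np.round(r.x,4),np.round(r.fun,1))
  pos[n]=np.mean(ps,0)
for a,b in(('red','blue'),('red','yellow'),('blue','yellow')): print(a,b,np.linalg.norm(pos[a]-pos[b]))
o=['blue','red','yellow']
# middle tin red: knob at 58 along yaw th; flank at +-74.2
def mod(p):
  th=p[2]; out=[]
  for n,a in zip(o,(180+74.2,180,180-74.2)):
    a=np.deg2rad(a)+th; out.append([p[0]+.058*np.cos(a)-pos[n][0],p[1]+.058*np.sin(a)-pos[n][1]])
  return np.ravel(out)
r=least_squares(mod,[.55,-.035,0]); print('knob,yaw',r.x,np.round(r.fun*1000,1))
for i,n in enumerate(o): print(n,np.round(r.fun.reshape(3,2)[i]+pos[n],4))
# tray by green mask, mat by orange
for c in im:
  h,s,v=cv2.split(im[c]); 
  m=((h>60)&(h<95)&(s>90)).astype('uint8'); m[:100]=0; m=cv2.morphologyEx(m,cv2.MORPH_OPEN,np.ones((3,3)))
  cn=max(cv2.findContours(m,0,2)[0],key=cv2.contourArea); 
  W=np.array([ray(c,q,.012)[:2] for q in cn[:,0].astype(float)]); print(c,'tray',cv2.minAreaRect(W.astype('float32')))
  x,y=(490,262) if c=='scene' else (270,176)
  m=((h>3)&(h<20)&(s>80)).astype('uint8'); k,l,st,ce=cv2.connectedComponentsWithStats(m); i=l[y,x]; 
  cn=max(cv2.findContours((l==i).astype('uint8'),0,2)[0],key=cv2.contourArea)
  W=np.array([ray(c,q,.004)[:2] for q in cn[:,0].astype(float)]); print(c,'mat',cv2.minEnclosingCircle(W.astype('float32')))
E
python3 fit.py
```

```text
scene red (np.int32(271), np.int32(190), np.int32(25), np.int32(26)) [ 0.5058 -0.0381] [-2.9  2.9 -0.1]
side red (np.int32(300), np.int32(233), np.int32(24), np.int32(18)) [ 0.4999 -0.0458] [-0.1  0.1 -0. ]Traceback (most recent call last):
  File "fit.py", line 14, in <module>
    i=min([i for i in range(1,k) if st[i,4]>60],key=lambda i:st[i,1]); x,y,w,hh,a=st[i]
ValueError: min() iterable argument is empty
```

```bash
sed -i "s/(s>140)&(v>60)/(s>100)\&(v>40)/; s/(0,6),(174,180)/(0,7),(172,180)/; s/(105,125)/(100,130)/; s/(17,28)/(15,30)/" fit.py; python3 fit.py
```

```text
scene red (np.int32(267), np.int32(187), np.int32(29), np.int32(30)) [ 0.4989 -0.0424] [-0.8  0.8 -0. ]
side red (np.int32(300), np.int32(233), np.int32(24), np.int32(25)) [ 0.4999 -0.0458] [-0.1  0.1 -0. ]
scene blue (np.int32(236), np.int32(210), np.int32(24), np.int32(27)) [ 0.5611 -0.0825] [-4.   4.  -0.1]
side blue (np.int32(333), np.int32(246), np.int32(24), np.int32(18)) [ 0.5524 -0.097 ] [-0.3  0.3 -0. ]
scene yellow (np.int32(301), np.int32(204), np.int32(32), np.int32(32)) [0.5323 0.0182] [ 0.2 -0.2  0. ]
side yellow (np.int32(308), np.int32(210), np.int32(23), np.int32(25)) [0.5329 0.0163] [-0.1  0.1 -0. ]
red blue 0.07330246750481006
red yellow 0.06976603665269906
blue yellow 0.10968244825546915
knob,yaw [ 0.5587448  -0.03256066  0.21313132] [-1.6 -0.7  2.7 -0.7 -1.1  1.4]
blue [ 0.5551 -0.0904]
red [ 0.5021 -0.0448]
yellow [0.5315 0.0186]Traceback (most recent call last):
  File "fit.py", line 35, in <module>
    cn=max(cv2.findContours(m,0,2)[0],key=cv2.contourArea);
ValueError: max() iterable argument is empty
```

>>> servo_tool(motion=[0.75,-1,0,0,0,0.8,0,0.75,-1,0,0,0,0,0,0.75,-1,0,0,0,0,0,0.75,-1,0,0,0,0,0,0.75,-1,0,0,0,0,0])

```text
t: 1.42
eef_pos: [0.2671, -0.5242, 0.3041]
tool_rot: [0.0, 0.995, 0.103, 0.0]
contact_force: [0.4, 1.2, 0.3]
gripper_width: 1.001
grasp_force: 0.0
```

>>> servo_tool(motion=[0.75,-1,0,0,0,0,0,0.75,-1,0,0,0,0,0,0.75,-1,0,0,0,0,0,0.75,-1,0,0,0,0,0,0.75,-1,0,0,0,0,0])

```text
t: 2.05
eef_pos: [0.32, -0.4109, 0.3041]
tool_rot: [0.0, 0.995, 0.103, 0.0]
contact_force: [-0.7, -0.2, 0.0]
gripper_width: 1.002
grasp_force: 0.0
```

>>> servo_tool(motion=[0.75,-1,0,0,0,0,0,0.75,-1,0,0,0,0,0,0.75,-1,0,0,0,0,0,0.75,-1,0,0,0,0,0,0.75,-1,0,0,0,0,0])

```text
t: 2.68
eef_pos: [0.3729, -0.2977, 0.3041]
tool_rot: [0.0, 0.995, 0.103, 0.0]
contact_force: [0.2, 0.0, 0.7]
gripper_width: 0.998
grasp_force: 0.0
```

>>> servo_tool(motion=[0.75,-1,0,0,0,0,0,0.75,-1,0,0,0,0,0,0.75,-1,0,0,0,0,0,0.75,-1,0,0,0,0,0,0,0,0,0,0,0,0])

```text
t: 3.3
eef_pos: [0.4156, -0.2063, 0.3042]
tool_rot: [-0.0, 0.994, 0.105, 0.0]
contact_force: [-0.9, -0.2, 0.7]
gripper_width: 0.999
grasp_force: 0.0
```

```bash
cat > look.py <<'E'
from h import *
import sys
o=bot.get_obs(); print(o['t'],np.round(o['eef_pos'],4)); print(np.round(R.from_quat(np.roll(o['tool_rot'],-1)).as_matrix(),3))
snap('wrist',sys.argv[1])
E
python3 look.py w1
python3 - <<'E'
from h import *
for c in('scene','side'):
  hsv=cv2.cvtColor(cv2.imread(f'pics/{c}0.png'),cv2.COLOR_BGR2HSV); h,s,v=cv2.split(hsv)
  print(hsv[235,144] if c=='scene' else hsv[370,346])
  m=((h>50)&(h<100)&(s>50)).astype('uint8'); m[:150]=0; m=cv2.morphologyEx(m,2,np.ones((3,3)))
  cn=max(cv2.findContours(m,0,2)[0],key=cv2.contourArea)
  print(c,'tray',cv2.minAreaRect(np.array([ray(c,q,.012)[:2] for q in cn[:,0].astype(float)],'float32')))
  x,y=(490,262) if c=='scene' else (270,176)
  m=((h<20)&(s>60)).astype('uint8'); k,l,st,ce=cv2.connectedComponentsWithStats(m); cn=max(cv2.findContours((l==l[y,x]).astype('uint8'),0,2)[0],key=cv2.contourArea)
  print(c,'mat',cv2.minEnclosingCircle(np.array([ray(c,q,.004)[:2] for q in cn[:,0].astype(float)],'float32')))
E
```

```text
3.3 [ 0.4156 -0.2063  0.3042]
[[ 0.978  0.209  0.001]
 [ 0.209 -0.978  0.   ]
 [ 0.001  0.    -1.   ]]
[70 60 64]
scene tray ((0.4439701735973358, -0.3091081380844116), (0.1170714944601059, 0.08964326977729797), 11.881489753723145)
scene mat ((0.4901847243309021, 0.301116943359375), 0.04080010950565338)
[ 72 125  55]
side tray ((0.5037310123443604, -0.2847696840763092), (0.24881187081336975, 0.12282183766365051), 12.699504852294922)
side mat ((0.4905050992965698, 0.29754918813705444), 0.04270576685667038)
```

View pics/w1.png

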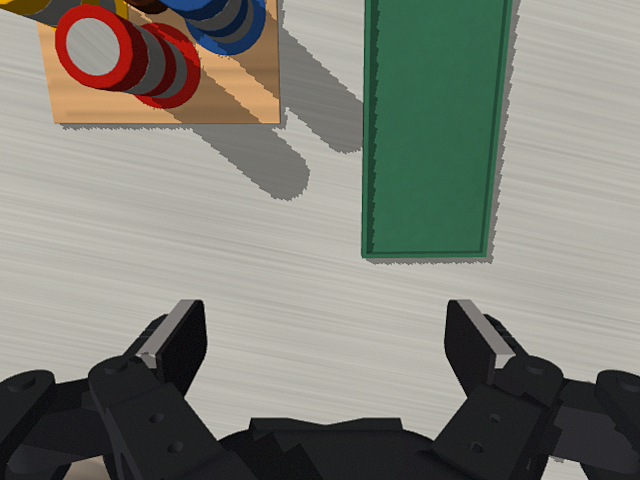

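The wrist view shows the stand and tray edges parallel to the tool axes, with the red lid at (94,47) and the tray's near corners at (363,257) and (487,257). I centre on the stand for one closer measurement.

>>> servo_tool(motion=[0.4,-1,0,0,0,0,0,0.4,-1,0,0,0,0,0,0.4,-1,0,0,0,0,0,0.4,-1,0,0,0,0,0,0.4,-1,0,0,0,0,0])

```text
t: 3.98
eef_pos: [0.4332, -0.1025, 0.304]
tool_rot: [0.0, 0.995, 0.102, -0.0]
contact_force: [-1.1, -0.1, -0.4]
gripper_width: 0.999
grasp_force: 0.0
```

>>> servo_tool(motion=[0.4,-1,0,0,0,0,0,0.4,-1,0,0,0,0,0,0,0,0,0,0,0,0,0,0,0,0,0,0,0])

```text
t: 4.47
eef_pos: [0.4407, -0.0608, 0.3039]
tool_rot: [0.0, 0.995, 0.102, -0.0]
contact_force: [0.1, -0.1, 0.1]
gripper_width: 1.005
grasp_force: 0.0
```

```bash
python3 look.py w2
cat >> h.py <<'E'
def lids(f,z,cam='wrist',names=('red','blue','yellow'),minA=400):
    hsv=cv2.cvtColor(cv2.imread(f'pics/{f}.png'),cv2.COLOR_BGR2HSV); h,s,v=cv2.split(hsv)
    Hh=dict(red=(h<8)|(h>172),blue=(h>100)&(h<130),yellow=(h>19)&(h<32))
    for n in names:
        m=(Hh[n]&(s>150)&(v>60)).astype('uint8')
        # grey lid tops: holes in the colour mask
        cs,hi=cv2.findContours(m,cv2.RETR_CCOMP,cv2.CHAIN_APPROX_NONE)
        for c,q in zip(cs,hi[0]):
            if q[3]>=0 and cv2.contourArea(c)>minA:
                e=cv2.fitEllipse(c); p=ray(cam,e[0],z); print(n,np.round(e[0],1),np.round(e[1],1),'world',np.round(p[:2],4))
E
python3 -c "
from h import *
lids('w2',.108)"
```

```text
4.475 [ 0.4407 -0.0608  0.3039]
[[ 0.979  0.204 -0.   ]
 [ 0.204 -0.979 -0.001]
 [-0.     0.001 -1.   ]]
red [318.2 139. ] [51.2 52.5] world [ 0.4968 -0.0448]
blue [398.2  74.4] [63.  76.5] world [ 0.545  -0.0856]
blue [412.9  65.8] [53.6 58.6] world [ 0.5516 -0.0932]
yellow [230.5  62.6] [76.7 98.2] world [0.5306 0.017 ]
yellow [229.9  61. ] [53.2 58.7] world [0.5315 0.0175]
```

View pics/w2.png

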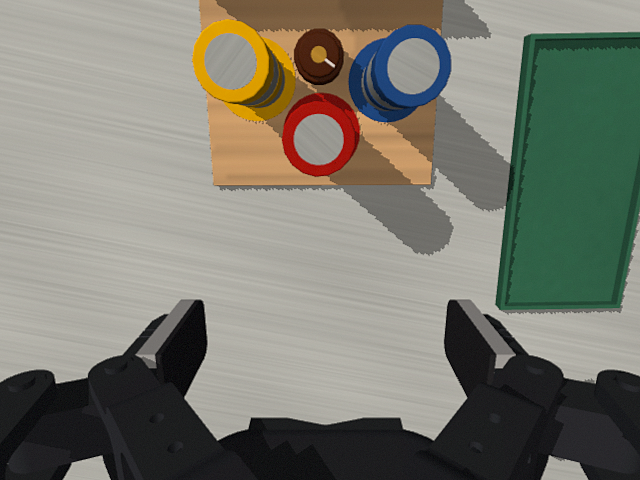

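The wrist view shows the red lid at (318,139), blue (413,66), yellow (230,61) and the knob at (319,55). Spacings of 73, 71 and 112 mm agree with the given geometry. I take blue first, into the far tray slot.

>>> servo_tool(motion=[1,0.52,0.5,0,0,0,0,1,0.52,0.5,0,0,0,0,1,0.52,0.5,0,0,0,0,1,0.52,0.5,0,0,0,0,1,0.52,0.5,0,0,0,0])

```text
t: 5.15
eef_pos: [0.5499, -0.0914, 0.2534]
tool_rot: [0.0, 0.995, 0.102, -0.0]
contact_force: [-0.2, -0.1, 0.9]
gripper_width: 1.002
grasp_force: 0.0
```

>>> servo_tool(motion=[0.12,0.11,0.5,0,0,0,0,0,0,0.5,0,0,0,0,0,0,0,0,0,0,0])

```text
t: 5.52
eef_pos: [0.5509, -0.0913, 0.233]
tool_rot: [-0.0, 0.995, 0.103, -0.001]
contact_force: [0.3, 0.2, -0.0]
gripper_width: 0.998
grasp_force: 0.0
```

```bash
python3 look.py w3
python3 -c "
from h import *
lids('w3',.108)"
```

```text
5.525 [ 0.5509 -0.0913  0.233 ]
[[ 0.979  0.205 -0.002]
 [ 0.205 -0.979  0.   ]
 [-0.002 -0.001 -1.   ]]
blue [328.2 260.5] [61.  64.4] world [ 0.5515 -0.093 ]
blue [328.  262.3] [ 91.9 125.2] world [ 0.5505 -0.0931]
blue [327.4 239.4] [ 78.  104.9] world [ 0.5625 -0.0902]
yellow [109.  254.9] [57.7 67.4] world [0.5313 0.0181]
yellow [176.4 212.6] [59.  63.8] world [ 0.5607 -0.0135]
```

View pics/w3.png

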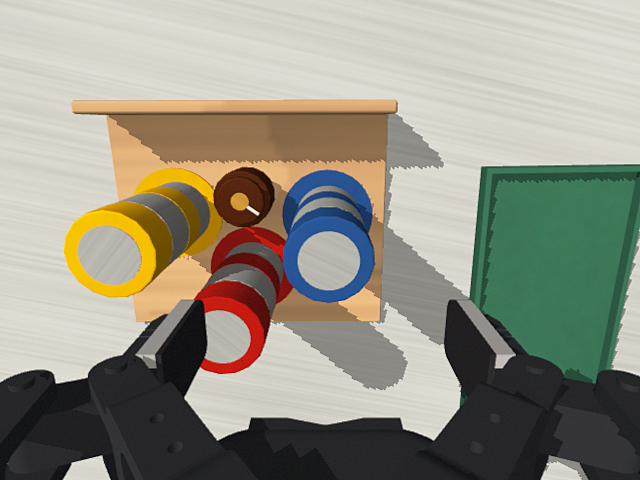

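Blue is confirmed at (0.5515, -0.093): its lid at pixel (328,260) sits between the fingers. Descend and grip.

>>> servo_tool(motion=[0,0.09,1,0,0,0,0,0,0,1,0,0,0,0,0,0,1,0,0,0,0,0,0,1,0,0,0,0,0,0,1,0,0,0,0])

```text
t: 6.2
eef_pos: [0.5527, -0.093, 0.1341]
tool_rot: [0.0, 0.995, 0.103, 0.001]
contact_force: [-0.1, 0.6, -0.3]
gripper_width: 0.997
grasp_force: 0.0
```

>>> servo_tool(motion=[0,0,0.4,0,0,0,0,0,0,0,0,0,0,1,0,0,0,0,0,0,1,0,0,0,0,0,0,1,0,0,0,0,0,0,1], grip_force=40)

```text
t: 6.82
eef_pos: [0.5532, -0.093, 0.127]
tool_rot: [0.0, 0.995, 0.103, 0.001]
contact_force: [-0.3, -0.3, 5.2]
gripper_width: 0.554
grasp_force: 40.7
```

>>> servo_tool(motion=[0,0,0,0,0,0,1,0,0,0,0,0,0,1,0,0,0,0,0,0,1])

```text
t: 7.2
eef_pos: [0.5532, -0.0931, 0.127]
tool_rot: [0.0, 0.995, 0.103, 0.001]
contact_force: [-1.9, 0.3, 6.8]
gripper_width: 0.551
grasp_force: 40.7
```

>>> servo_tool(motion=[0,0,-0.6,0,0,0,1,0,0,-1,0,0,0,1,0,0,-1,0,0,0,1,-0.08,0.9,-0.4,0,0,0,1,-0.09,0.98,0,0,0,0,1])

```text
t: 7.82
eef_pos: [0.5573, -0.1311, 0.1869]
tool_rot: [0.0, 0.995, 0.104, 0.001]
contact_force: [-0.7, -0.4, -2.4]
gripper_width: 0.548
grasp_force: 41.4
```

>>> servo_tool(motion=[-0.09,0.98,0,0,0,0,1,-0.09,0.98,0,0,0,0,1,-0.09,0.98,0,0,0,0,1,-0.09,0.98,0,0,0,0,1,-0.09,0.98,0,0,0,0,1])

```text
t: 8.45
eef_pos: [0.5684, -0.2296, 0.1858]
tool_rot: [-0.0, 0.995, 0.103, -0.0]
contact_force: [0.5, 1.0, -3.9]
gripper_width: 0.553
grasp_force: 41.4
```

>>> servo_tool(motion=[-0.09,0.98,0,0,0,0,1,-0.08,0.98,0,0,0,0,1,0,0,0,0,0,0,1,0,0,0,0,0,0,1])

```text
t: 8.95
eef_pos: [0.5731, -0.2665, 0.1858]
tool_rot: [-0.0, 0.995, 0.104, -0.0]
contact_force: [1.1, 0.7, -3.1]
gripper_width: 0.549
grasp_force: 41.5
```

```bash
python3 look.py w4
```

```text
8.95 [ 0.5731 -0.2665  0.1858]
[[ 0.979  0.206 -0.   ]
 [ 0.206 -0.979  0.001]
 [-0.    -0.001 -1.   ]]
```

View pics/w4.png

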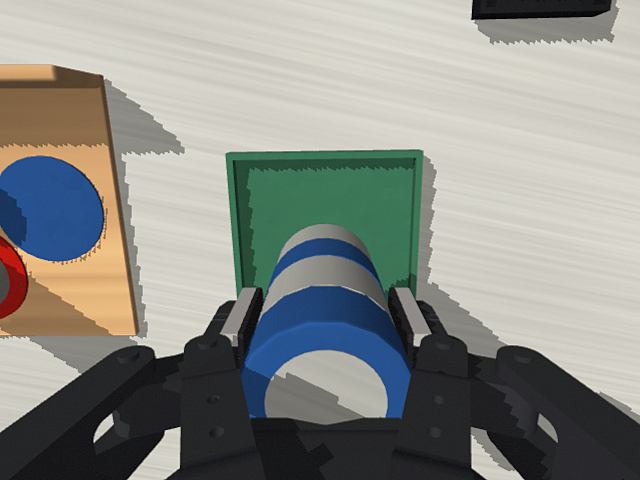

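The blue tin hangs upright over the tray, whose far corners are at (228,153) and (422,151). The bare blue disc is visible at (50,208).

```bash
python3 -c "
from h import *
a=ray('wrist',(228,153),.012);b=ray('wrist',(422,151),.012);u=np.array([-(b-a)[1],(b-a)[0]]);L=np.linalg.norm(u);u/=L
print(a,b,L,u,'centre',(a+b)[:2]/2-.124*u)
hsv=cv2.cvtColor(cv2.imread('pics/w4.png'),cv2.COLOR_BGR2HSV);h,s,v=cv2.split(hsv)
m=((h>100)&(h<130)&(s>120)).astype('uint8');m[:,120:]=0
c=max(cv2.findContours(m,0,1)[0],key=cv2.contourArea);c=cv2.convexHull(c);print('disc blue',[ray('wrist',cv2.fitEllipse(c)[0],.008)[:2]],cv2.boundingRect(c))
W=np.array([ray('wrist',q,.008)[:2] for q in c[:,0].astype(float)],'float32');print(cv2.minEnclosingCircle(W))"
```

```text
[ 0.61111582 -0.19875964  0.012     ] [ 0.63616611 -0.31189147  0.012     ] 0.11587203476038373 [0.97635146 0.21618933] centre [ 0.50257338 -0.28213303]
disc blue [array([ 0.55329773, -0.09175293])] (0, 156, 104, 105)
((0.5521027445793152, -0.09205349534749985), 0.034192923456430435)
```

>>> servo_tool(motion=[0,0.1,1,0,0,0,1,0,0,1,0,0,0,1,0,0,0.8,0,0,0,1,0,0,0.3,0,0,0,1,0,0,0,0,0,0,1])

```text
t: 9.62
eef_pos: [0.5735, -0.2691, 0.1236]
tool_rot: [-0.0, 0.995, 0.103, -0.0]
contact_force: [-0.3, 0.5, -2.5]
gripper_width: 0.554
grasp_force: 41.8
```

>>> servo_tool(motion=[0,0,0.06,0,0,0,1,0,0,0,0,0,0,0.2,0,0,0,0,0,0,0,0,0,0,0,0,0,0,0,0,-0.5,0,0,0,0])

```text
t: 10.25
eef_pos: [0.5729, -0.2692, 0.1324]
tool_rot: [-0.0, 0.995, 0.103, -0.001]
contact_force: [-0.1, -0.2, 0.6]
gripper_width: 0.998
grasp_force: 0.0
```

>>> servo_tool(motion=[0,0,-1,0,0,0,0,0,0,-1,0,0,0,0,0,0,-1,0,0,0,0,0,0,-1,0,0,0,0,0,0,-0.5,0,0,0,0])

```text
t: 10.88
eef_pos: [0.5739, -0.2695, 0.2247]
tool_rot: [0.001, 0.995, 0.103, 0.001]
contact_force: [0.2, 0.4, 0.5]
gripper_width: 1.0
grasp_force: 0.0
```

>>> servo_tool(motion=[-0.1,-0.95,0,0,0,0,0,-0.12,-0.98,0,0,0,0,0,-0.12,-0.98,0,0,0,0,0,-0.12,-0.98,0,0,0,0,0,-0.12,-0.98,0,0,0,0,0])

```text
t: 11.5
eef_pos: [0.5415, -0.1748, 0.2226]
tool_rot: [-0.0, 0.995, 0.103, -0.0]
contact_force: [0.2, 0.5, 1.1]
gripper_width: 1.003
grasp_force: 0.0
```

>>> servo_tool(motion=[-0.12,-0.98,0,0,0,0,0,-0.12,-0.98,0,0,0,0,0,-0.12,-0.98,0,0,0,0,0,-0.12,-0.98,0,0,0,0,0,-0.12,-0.98,0,0,0,0,0])

```text
t: 12.12
eef_pos: [0.5098, -0.0817, 0.2227]
tool_rot: [0.0, 0.995, 0.103, 0.0]
contact_force: [0.3, 0.2, 0.2]
gripper_width: 0.999
grasp_force: 0.0
```

>>> servo_tool(motion=[-0.12,-0.98,0,0,0,0,0,-0.12,-0.98,0,0,0,0,0,0,0,0,0,0,0,0,0,0,0,0,0,0,0])

```text
t: 12.62
eef_pos: [0.4977, -0.046, 0.2228]
tool_rot: [0.0, 0.995, 0.103, 0.0]
contact_force: [0.4, -0.6, -1.0]
gripper_width: 0.999
grasp_force: 0.0
```

```bash
python3 look.py w5
python3 -c "
from h import *
lids('w5',.108)"
```

```text
12.625 [ 0.4977 -0.046   0.2228]
[[ 0.979  0.205  0.   ]
 [ 0.205 -0.979 -0.   ]
 [ 0.     0.    -1.   ]]
red [321.8 269.4] [63.1 66.8] world [ 0.4966 -0.0451]
red [322.4 265.1] [ 92.  119.7] world [ 0.4988 -0.0449]
yellow [204.3 173.9] [68.7 74.4] world [0.5313 0.0172]
yellow [202.9 172.4] [102.6 131.9] world [0.5319 0.0179]
```

>>> servo_tool(motion=[0,0,1,0,0,0,0,0,0,1,0,0,0,0,0,0,1,0,0,0,0,0,0,1,0,0,0,0,0,0,0.79,0,0,0,0])

```text
t: 13.3
eef_pos: [0.4976, -0.0464, 0.126]
tool_rot: [0.0, 0.995, 0.102, -0.0]
contact_force: [-0.3, -0.4, 0.3]
gripper_width: 1.003
grasp_force: 0.0
```

>>> servo_tool(motion=[0,0,0,0,0,0,1,0,0,0,0,0,0,1,0,0,0,0,0,0,1,0,0,0,0,0,0,1,0,0,0,0,0,0,1])

```text
t: 13.92
eef_pos: [0.498, -0.0455, 0.1276]
tool_rot: [0.0, 0.995, 0.103, 0.001]
contact_force: [-0.2, -0.1, 5.4]
gripper_width: 0.556
grasp_force: 41.5
```

>>> servo_tool(motion=[0,0,0,0,0,0,1,0,0,-0.6,0,0,0,1,0,0,-1,0,0,0,1,0,0,-1,0,0,0,1,0,0,-0.4,0,0,0,1])

```text
t: 14.55
eef_pos: [0.4977, -0.0456, 0.1881]
tool_rot: [0.0, 0.995, 0.103, 0.001]
contact_force: [0.3, 0.6, -2.3]
gripper_width: 0.553
grasp_force: 41.6
```

>>> servo_tool(motion=[-0.48,0.97,0,0,0,0,1,-0.48,0.97,0,0,0,0,1,-0.48,0.97,0,0,0,0,1,-0.48,0.97,0,0,0,0,1,-0.48,0.97,0,0,0,0,1])

```text
t: 15.18
eef_pos: [0.4697, -0.151, 0.1866]
tool_rot: [-0.0, 0.995, 0.103, -0.0]
contact_force: [0.5, -0.3, -1.5]
gripper_width: 0.545
grasp_force: 41.6
```

>>> servo_tool(motion=[-0.48,0.97,0,0,0,0,1,-0.48,0.97,0,0,0,0,1,-0.48,0.97,0,0,0,0,1,-0.48,0.97,0,0,0,0,1,-0.48,0.97,0,0,0,0,1])

```text
t: 15.8
eef_pos: [0.4426, -0.2556, 0.1865]
tool_rot: [-0.0, 0.995, 0.103, -0.0]
contact_force: [-0.7, 0.6, -3.4]
gripper_width: 0.554
grasp_force: 41.6
```

>>> servo_tool(motion=[-0.48,0.97,0,0,0,0,1,-0.48,0.97,0,0,0,0,1,0,0,0,0,0,0,1,0,0,0,0,0,0,1])

```text
t: 16.3
eef_pos: [0.4325, -0.2961, 0.1866]
tool_rot: [-0.0, 0.995, 0.103, -0.0]
contact_force: [0.3, 0.2, -1.8]
gripper_width: 0.552
grasp_force: 41.6
```

>>> servo_tool(motion=[0,0.05,1,0,0,0,1,0,0,1,0,0,0,1,0,0,0.8,0,0,0,1,0,0,0.35,0,0,0,1,0,0,0,0,0,0,1])

```text
t: 16.92
eef_pos: [0.4331, -0.2974, 0.1239]
tool_rot: [-0.0, 0.995, 0.104, 0.0]
contact_force: [0.5, 0.0, -2.7]
gripper_width: 0.552
grasp_force: 41.4
```

>>> servo_tool(motion=[0,0,0,0,0,0,0.2,0,0,0,0,0,0,0,0,0,0,0,0,0,0,0,0,-0.5,0,0,0,0,0,0,-1,0,0,0,0])

```text
t: 17.55
eef_pos: [0.4324, -0.2978, 0.1542]
tool_rot: [-0.0, 0.995, 0.103, -0.001]
contact_force: [0.3, -0.7, 0.2]
gripper_width: 1.001
grasp_force: 0.0
```

>>> servo_tool(motion=[0,0,-1,0,0,0,0,0,0,-1,0,0,0,0,0,0,-1,0,0,0,0,0,0,-0.5,0,0,0,0,0.54,-0.96,0,0,0,0,0])

```text
t: 18.18
eef_pos: [0.4391, -0.2786, 0.225]
tool_rot: [0.001, 0.995, 0.101, 0.001]
contact_force: [-0.2, 0.5, -0.9]
gripper_width: 1.005
grasp_force: 0.0
```

>>> servo_tool(motion=[0.54,-0.96,0,0,0,0,0,0.54,-0.96,0,0,0,0,0,0.54,-0.96,0,0,0,0,0,0.54,-0.96,0,0,0,0,0,0.54,-0.96,0,0,0,0,0])

```text
t: 18.8
eef_pos: [0.4725, -0.1712, 0.2239]
tool_rot: [-0.0, 0.995, 0.103, -0.0]
contact_force: [-0.8, 0.7, -0.5]
gripper_width: 1.001
grasp_force: 0.0
```

>>> servo_tool(motion=[0.54,-0.96,0,0,0,0,0,0.54,-0.96,0,0,0,0,0,0.54,-0.96,0,0,0,0,0,0.54,-0.96,0,0,0,0,0,0.54,-0.96,0,0,0,0,0])

```text
t: 19.42
eef_pos: [0.5056, -0.0662, 0.2239]
tool_rot: [-0.0, 0.995, 0.103, -0.0]
contact_force: [-0.2, 0.5, -0.0]
gripper_width: 1.004
grasp_force: 0.0
```

>>> servo_tool(motion=[0.54,-0.96,0,0,0,0,0,0.54,-0.96,0,0,0,0,0,0.54,-0.96,0,0,0,0,0,0.54,-0.96,0,0,0,0,0,0,0,0,0,0,0,0])

```text
t: 20.05
eef_pos: [0.5323, 0.0189, 0.224]
tool_rot: [-0.0, 0.994, 0.105, 0.0]
contact_force: [0.3, -0.4, -0.8]
gripper_width: 0.998
grasp_force: 0.0
```

```bash
python3 look.py w6
python3 -c "
from h import *
lids('w6',.108)"
```

```text
20.05 [0.5323 0.0189 0.224 ]
[[ 0.978  0.208  0.   ]
 [ 0.208 -0.978  0.001]
 [ 0.    -0.001 -1.   ]]
yellow [327.9 270.1] [62.6 66.3] world [0.5306 0.0155]
yellow [328.3 266.1] [ 91.9 120. ] world [0.5327 0.0158]
```

View pics/w6.png

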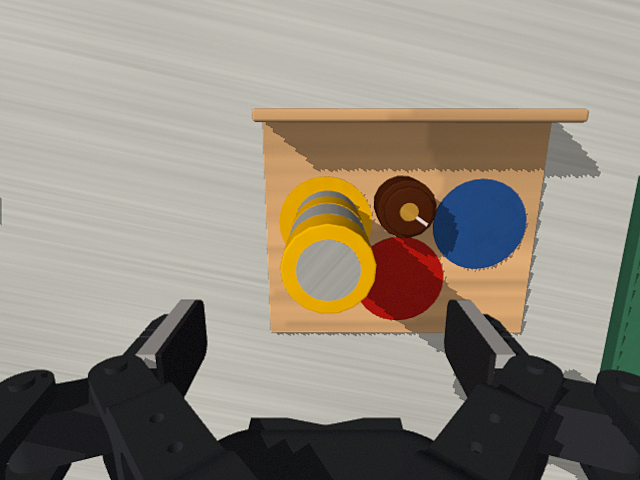

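The wrist view shows the yellow lid at (328,270), the knob at (405,206), and the red and blue discs bare. I grip yellow and take it to the middle slot.

>>> servo_tool(motion=[-0.05,0.12,1,0,0,0,0,0,0,1,0,0,0,0,0,0,1,0,0,0,0,0,0,1,0,0,0,0,0,0,0.85,0,0,0,0])

```text
t: 20.72
eef_pos: [0.5313, 0.0131, 0.1261]
tool_rot: [0.0, 0.995, 0.102, -0.0]
contact_force: [0.3, -0.8, -0.1]
gripper_width: 1.001
grasp_force: 0.0
```

>>> servo_tool(motion=[0,0,0,0,0,0,1,0,0,0,0,0,0,1,0,0,0,0,0,0,1,0,0,0,0,0,0,1,0,0,0,0,0,0,1])

```text
t: 21.35
eef_pos: [0.5322, 0.0147, 0.1277]
tool_rot: [0.0, 0.995, 0.103, 0.001]
contact_force: [-0.9, 1.5, 6.7]
gripper_width: 0.552
grasp_force: 41.5
```

>>> servo_tool(motion=[0,0,0,0,0,0,1,0,0,-0.6,0,0,0,1,0,0,-1,0,0,0,1,0,0,-1,0,0,0,1,0,0,-0.4,0,0,0,1])

```text
t: 21.98
eef_pos: [0.532, 0.0144, 0.1882]
tool_rot: [0.0, 0.995, 0.103, 0.001]
contact_force: [0.1, -0.1, -1.9]
gripper_width: 0.557
grasp_force: 41.4
```

>>> servo_tool(motion=[-0.5,0.96,0,0,0,0,1,-0.5,0.96,0,0,0,0,1,-0.5,0.96,0,0,0,0,1,-0.5,0.96,0,0,0,0,1,-0.5,0.96,0,0,0,0,1])

```text
t: 22.6
eef_pos: [0.5018, -0.0904, 0.1866]
tool_rot: [-0.0, 0.995, 0.103, -0.0]
contact_force: [1.0, -0.2, -2.5]
gripper_width: 0.554
grasp_force: 41.4
```

>>> servo_tool(motion=[-0.5,0.96,0,0,0,0,1,-0.5,0.96,0,0,0,0,1,-0.5,0.96,0,0,0,0,1,-0.5,0.96,0,0,0,0,1,0,0.96,0,0,0,0,1])

```text
t: 23.22
eef_pos: [0.4821, -0.1928, 0.1866]
tool_rot: [-0.0, 0.995, 0.103, -0.001]
contact_force: [0.3, -0.0, -3.2]
gripper_width: 0.553
grasp_force: 41.4
```

```bash
python3 look.py w7; python3 -c "
from h import *
lids('w7',.104)"
```

```text
23.225 [ 0.4821 -0.1928  0.1866]
[[ 0.979  0.205 -0.001]
 [ 0.205 -0.979  0.   ]
 [-0.001 -0.    -1.   ]]
blue [583.1 110.6] [ 85.  100.9] world [ 0.5736 -0.2736]
```

View pics/w7.png

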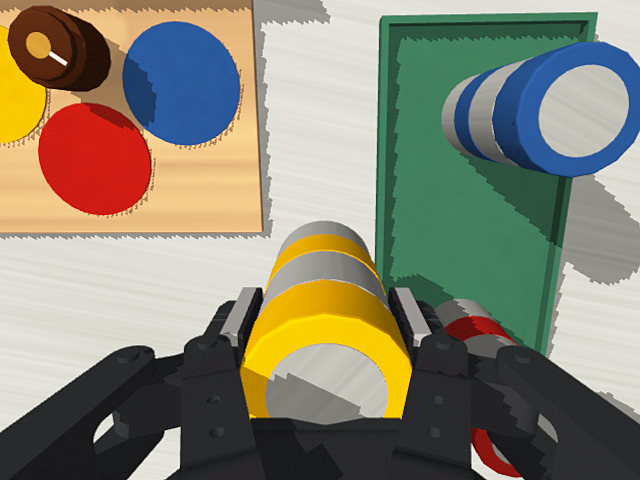

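Blue and red stand in the tray, and yellow hangs upright on its way to the middle slot. The knob's brass centre is at (38,44).

```bash
cat > disc.py <<'E'
from h import *
import sys
f,pose=sys.argv[1],None
hsv=cv2.cvtColor(cv2.imread(f'pics/{f}.png'),cv2.COLOR_BGR2HSV);h,s,v=cv2.split(hsv)
m={'red':((h<8)|(h>172))&(s>150)&(v>60),'blue':(h>100)&(h<130)&(s>120),'yellow':(h>19)&(h<32)&(s>150)}
for n in m:
    k=m[n].astype('uint8'); k[:,300:]=0
    c=cv2.convexHull(max(cv2.findContours(k,0,1)[0],key=cv2.contourArea)); print(n,cv2.boundingRect(c),np.round(ray('wrist',cv2.fitEllipse(c)[0],.008)[:2],4))
E
python3 disc.py w7; python3 -c "
from h import *
print(ray('wrist',(38,44),.038))"
```

```text
red (38, 103, 113, 112) [ 0.5013 -0.0482]
blue (123, 22, 117, 123) [ 0.5552 -0.0954]
yellow (240, 285, 60, 135) [ 0.39  -0.177]
[ 0.55850338 -0.03402762  0.038     ]
```

>>> servo_tool(motion=[0.1,0.96,0,0,0,0,1,0,0.96,0,0,0,0,1,0,0.96,0,0,0,0,1,0,0.96,0,0,0,0,1,0,0.66,0,0,0,0,1])

```text
t: 23.9
eef_pos: [0.5036, -0.2811, 0.1868]
tool_rot: [0.0, 0.995, 0.103, -0.0]
contact_force: [-0.9, 1.0, -2.3]
gripper_width: 0.553
grasp_force: 41.5
```

>>> servo_tool(motion=[0,0,0,0,0,0,1,0,0,0,0,0,0,1])

```text
t: 24.15
eef_pos: [0.5034, -0.2787, 0.1868]
tool_rot: [-0.0, 0.995, 0.104, -0.0]
contact_force: [0.0, 0.6, -2.4]
gripper_width: 0.55
grasp_force: 41.6
```

>>> servo_tool(motion=[0,0.2,1,0,0,0,1,0,0,1,0,0,0,1,0,0,0.8,0,0,0,1,0,0,0.35,0,0,0,1,0,0,0,0,0,0,1])

```text
t: 24.78
eef_pos: [0.5045, -0.283, 0.1238]
tool_rot: [-0.0, 0.995, 0.104, 0.0]
contact_force: [0.6, -0.1, -1.9]
gripper_width: 0.551
grasp_force: 41.4
```

>>> servo_tool(motion=[0,0,0,0,0,0,0.2,0,0,0,0,0,0,0,0,0,0,0,0,0,0,0,0,-0.5,0,0,0,0,0,0,-1,0,0,0,0])

```text
t: 25.4
eef_pos: [0.5039, -0.2833, 0.1542]
tool_rot: [-0.0, 0.995, 0.103, -0.001]
contact_force: [0.3, -0.1, 0.5]
gripper_width: 1.003
grasp_force: 0.0
```

>>> servo_tool(motion=[0,0,-1,0,0,0,0,0,0,-1,0,0,0,0,0,0,-1,0,0,0,0,0,0,-0.5,0,0,0,0,0,0,0,0,0,0,0])

```text
t: 26.02
eef_pos: [0.5046, -0.2836, 0.2247]
tool_rot: [0.0, 0.995, 0.103, 0.001]
contact_force: [-0.1, 0.4, 0.4]
gripper_width: 0.997
grasp_force: 0.0
```

```bash
python3 look.py w8; python3 -c "
from h import *
lids('w8',.104)
snap('side','side1')"
```

```text
26.025 [ 0.5046 -0.2836  0.2247]
[[ 0.979  0.205  0.001]
 [ 0.205 -0.979 -0.001]
 [ 0.001  0.001 -1.   ]]
red [322.9 390.6] [51.5 59.5] world [ 0.4314 -0.2975]
blue [324.3 121.5] [72.2 74.8] world [ 0.5717 -0.2691]
yellow [323.4 264.8] [61.5 64.9] world [ 0.5037 -0.2828]
```

View pics/side1.png

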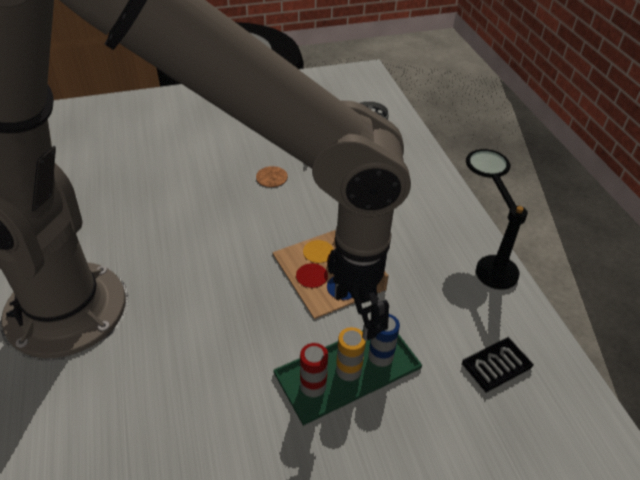

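All three tins stand in the tray, in a row at about (313,370), (350,352) and (384,340). Now the knob.

>>> servo_tool(motion=[0.43,-0.98,0,0,0,0,0,0.43,-0.98,0,0,0,0,0,0.43,-0.98,0,0,0,0,0,0.43,-0.98,0,0,0,0,0,0.43,-0.98,0,0,0,0,0])

```text
t: 26.75
eef_pos: [0.5259, -0.1779, 0.2229]
tool_rot: [-0.0, 0.995, 0.103, -0.001]
contact_force: [0.3, -0.8, 0.1]
gripper_width: 0.996
grasp_force: 0.0
```

>>> servo_tool(motion=[0.43,-0.98,0,0,0,0,0,0.43,-0.98,0,0,0,0,0,0.43,-0.98,0,0,0,0,0,0.43,-0.98,0,0,0,0,0,0.43,-0.98,0,0,0,0,0])

```text
t: 27.38
eef_pos: [0.5478, -0.0732, 0.2229]
tool_rot: [-0.0, 0.995, 0.103, -0.001]
contact_force: [-0.2, -1.0, -0.1]
gripper_width: 1.0
grasp_force: 0.0
```

>>> servo_tool(motion=[0.43,-0.98,0,0,0,0,0,0.43,-0.98,0,0,0,0,0,0,0,0,0,0,0,0,0,0,0,0,0,0,0,0,0,0,0,0,0,0])

```text
t: 28.0
eef_pos: [0.5567, -0.0334, 0.2236]
tool_rot: [0.0, 0.995, 0.102, -0.0]
contact_force: [-0.9, 0.4, -0.6]
gripper_width: 1.0
grasp_force: 0.0
```

```bash
sed -i 's/k\[:,300:\]=0/k[:,520:]=0;k[380:]=0/' disc.py; python3 look.py w9; python3 disc.py w9; python3 -c "
from h import *
b=bot.boxes_of('wrist','knob')[0]; print(b, ray('wrist',b['uv'],.02))
hsv=cv2.cvtColor(cv2.imread('pics/w9.png'),cv2.COLOR_BGR2HSV);h,s,v=cv2.split(hsv)
x,y=map(int,b['uv']);print(hsv[y-4:y+5:4,x-16:x+17:8].tolist())"
```

```text
28.0 [ 0.5567 -0.0334  0.2236]
[[ 0.979  0.204 -0.001]
 [ 0.204 -0.979 -0.001]
 [-0.001  0.    -1.   ]]
red (281, 254, 88, 81) [ 0.4994 -0.0451]
blue (356, 197, 91, 87) [ 0.5532 -0.0921]
yellow (204, 195, 92, 88) [0.5314 0.0189]
{'uv': [323.2, 221.2], 'p': 0.56} [ 0.55830893 -0.03157029  0.02      ]
[[[11, 251, 71], [10, 202, 72], [8, 200, 74], [10, 230, 72], [9, 212, 71]], [[9, 217, 73], [8, 215, 71], [8, 251, 58], [9, 204, 70], [7, 197, 70]], [[8, 212, 71], [17, 196, 133], [19, 189, 175], [8, 212, 66], [10, 237, 70]]]
```

View pics/w9.png

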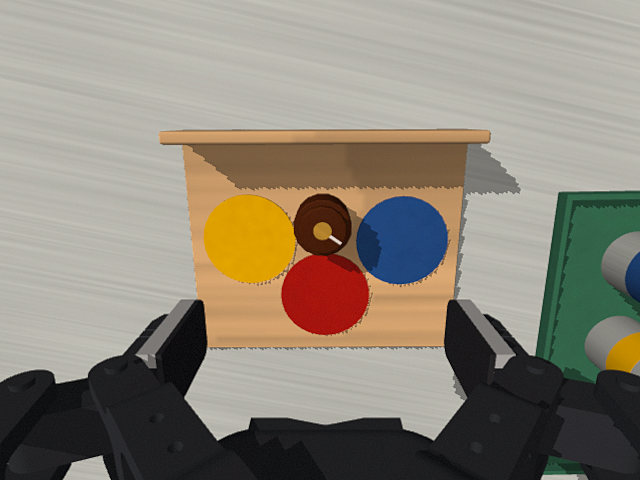

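The view shows the knob's brass centre at (322,231) and all three discs; the disc positions agree with where the tins stood. Descend on the knob.

>>> servo_tool(motion=[0.05,-0.05,1,0,0,0,0,0,0,1,0,0,0,0,0,0,1,0,0,0,0,0,0,1,0,0,0,0,0,0,1,0,0,0,0])

```text
t: 28.72
eef_pos: [0.5578, -0.0315, 0.1234]
tool_rot: [0.0, 0.995, 0.103, 0.0]
contact_force: [0.1, -0.6, -0.6]
gripper_width: 1.001
grasp_force: 0.0
```

>>> servo_tool(motion=[0,0,1,0,0,0,0,0,0,0.9,0,0,0,0,0,0,0,0,0,0,1,0,0,0,0,0,0,1,0,0,0,0,0,0,1], grip_force=30)

```text
t: 29.35
eef_pos: [0.5584, -0.0309, 0.0869]
tool_rot: [0.0, 0.995, 0.103, 0.001]
contact_force: [0.1, 0.1, -0.1]
gripper_width: 0.456
grasp_force: 30.1
```

>>> servo_tool(motion=[0,0,0,0,0,0,1,0,0,0,0,0,0,1,0,0,0,0,0,0,1,0,0,0,0,0,0,1])

```text
t: 29.85
eef_pos: [0.5584, -0.0309, 0.0869]
tool_rot: [0.0, 0.995, 0.103, 0.001]
contact_force: [-0.8, -0.2, 8.4]
gripper_width: 0.454
grasp_force: 30.4
```

>>> servo_tool(motion=[0,0,-0.5,0,0,0,1,0,0,-1,0,0,0,1,0,0,-1,0,0,0,1,0,0,-1,0,0,0,1,0,-0.5,-1,0,0,0,1])

```text
t: 30.48
eef_pos: [0.5555, -0.0216, 0.177]
tool_rot: [0.0, 0.995, 0.102, -0.0]
contact_force: [-0.5, 0.4, -0.3]
gripper_width: 0.45
grasp_force: 30.4
```

>>> servo_tool(motion=[0,-1,-0.5,0,0,0,1,0,-1,0,0,0,0,1,0,-1,0,0,0,0,1,0,-1,0,0,0,0,1,0,-1,0,0,0,0,1])

```text
t: 31.1
eef_pos: [0.5341, 0.0792, 0.1859]
tool_rot: [-0.0, 0.995, 0.104, -0.0]
contact_force: [0.2, 0.2, -0.9]
gripper_width: 0.455
grasp_force: 30.4
```

>>> servo_tool(motion=[0,-1,0,0,0,0,1,0,-1,0,0,0,0,1,0,-1,0,0,0,0,1,0,-1,0,0,0,0,1,0,-1,0,0,0,0,1])

```text
t: 31.72
eef_pos: [0.5132, 0.1769, 0.1858]
tool_rot: [-0.0, 0.995, 0.104, -0.0]
contact_force: [-0.5, -0.5, -0.7]
gripper_width: 0.455
grasp_force: 30.4
```

>>> servo_tool(motion=[0,-1,0,0,0,0,1,0,-1,0,0,0,0,1,0,-1,0,0,0,0,1,0,-1,0,0,0,0,1,0,-0.8,0,0,0,0,1])

```text
t: 32.35
eef_pos: [0.4943, 0.2703, 0.1859]
tool_rot: [-0.0, 0.995, 0.104, -0.0]
contact_force: [-0.0, 1.2, -0.4]
gripper_width: 0.447
grasp_force: 30.4
```

>>> servo_tool(motion=[0,-1,0,0,0,0,1,0,-0.5,0,0,0,0,1,0,0,0,0,0,0,1,0,0,0,0,0,0,1])

```text
t: 32.85
eef_pos: [0.489, 0.2971, 0.1857]
tool_rot: [0.0, 0.995, 0.103, -0.0]
contact_force: [1.2, 0.3, -1.2]
gripper_width: 0.453
grasp_force: 30.4
```

```bash
python3 look.py w10
```

```text
32.85 [0.489  0.2971 0.1857]
[[ 0.979  0.204 -0.   ]
 [ 0.204 -0.979 -0.001]
 [-0.     0.001 -1.   ]]
```

View pics/w10.png

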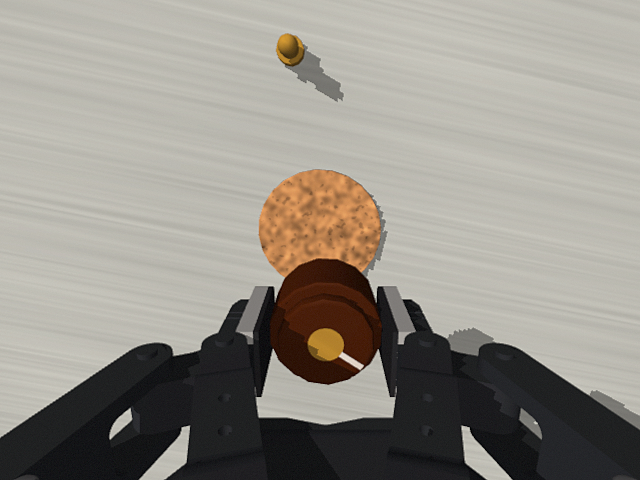

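The knob is held level (brass at 326,344), the mat is a circle centred near (320,230), and the fitting at (290,48) is well clear.

```bash
python3 -c "
from h import *
m=ray('wrist',(320.5,230.5),.004);k=ray('wrist',(326,344),.1367);d=(m-k)[:2];print(m,k,d, 'tool',d@[.979,.204]/.02,d@[.204,-.979]/.02)"
```

```text
[0.48946917 0.29984764 0.004     ] [0.48634944 0.29593693 0.1367    ] [0.00311973 0.00391071] tool 0.19260001764669282 -0.15960814808252102
```

>>> servo_tool(motion=[0.17,-0.14,1,0,0,0,1,0,0,1,0,0,0,1,0,0,1,0,0,0,1,0,0,1,0,0,0,1,0,0,0.7,0,0,0,1])

```text
t: 33.52
eef_pos: [0.491, 0.3011, 0.09]
tool_rot: [0.0, 0.995, 0.103, -0.001]
contact_force: [-0.2, -0.5, -0.9]
gripper_width: 0.456
grasp_force: 30.4
```

>>> servo_tool(motion=[0,0,0.3,0,0,0,1,0,0,0,0,0,0,1,0,0,0,0,0,0,1])

```text
t: 33.9
eef_pos: [0.4918, 0.3017, 0.0863]
tool_rot: [-0.0, 0.995, 0.103, 0.0]
contact_force: [0.1, -0.3, -0.3]
gripper_width: 0.454
grasp_force: 30.4
```

>>> servo_tool(motion=[0,0,0.06,0,0,0,1,0,0,0,0,0,0,0.35,0,0,0,0,0,0,0,0,0,0,0,0,0,0,0,0,0,0,0,0,0])

```text
t: 34.52
eef_pos: [0.4915, 0.3014, 0.0847]
tool_rot: [-0.0, 0.995, 0.103, 0.0]
contact_force: [-0.8, 0.1, 0.1]
gripper_width: 1.0
grasp_force: 0.0
```

>>> servo_tool(motion=[0,0,-0.5,0,0,0,0,0,0,-1,0,0,0,0,0,0,-1,0,0,0,0,0,0,-1,0,0,0,0,0,0,-1,0,0,0,0])

```text
t: 35.15
eef_pos: [0.4916, 0.3015, 0.1766]
tool_rot: [-0.0, 0.995, 0.103, 0.0]
contact_force: [-0.3, 0.4, 0.6]
gripper_width: 0.998
grasp_force: 0.0
```

>>> servo_tool(motion=[0,0,-1,0,0,0,0,0,0,-1,0,0,0,0,0,0,-0.5,0,0,0,0,0,0,0,0,0,0,0])

```text
t: 35.65
eef_pos: [0.4918, 0.3016, 0.2255]
tool_rot: [-0.0, 0.995, 0.103, 0.001]
contact_force: [-0.1, -0.1, -0.2]
gripper_width: 0.998
grasp_force: 0.0
```

```bash
python3 look.py w11; python3 -c "
from h import *
b=bot.boxes_of('wrist','knob')[0]; print(b, ray('wrist',b['uv'],.02))"
```

```text
35.65 [0.4918 0.3016 0.2255]
[[ 0.979  0.205  0.001]
 [ 0.205 -0.979  0.001]
 [ 0.001 -0.    -1.   ]]
{'uv': [328.5, 224.1], 'p': 0.59} [0.49125453 0.29845998 0.02      ]
```

View pics/w11.png

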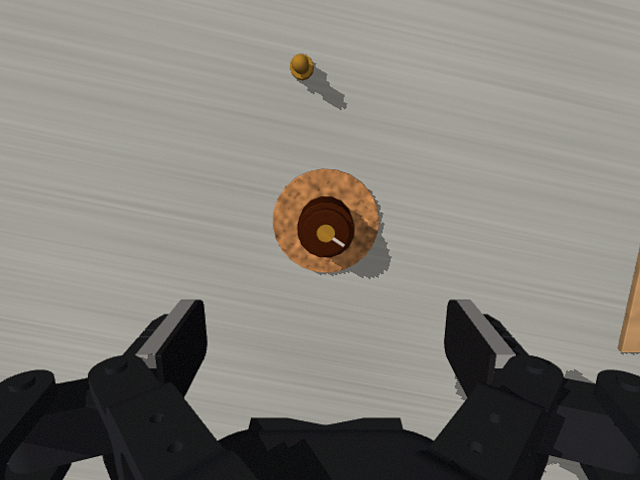

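The knob lies face up in the middle of the mat, and the fitting hasn't moved. Now back to the tray for yellow.

>>> servo_tool(motion=[-0.19,0.99,0,0,0,0,0,-0.19,0.99,0,0,0,0,0,-0.19,0.99,0,0,0,0,0,-0.19,0.99,0,0,0,0,0,-0.19,0.99,0,0,0,0,0])

```text
t: 36.38
eef_pos: [0.4933, 0.1988, 0.2248]
tool_rot: [0.0, 0.995, 0.103, 0.0]
contact_force: [-0.1, 0.1, 0.6]
gripper_width: 1.001
grasp_force: 0.0
```

>>> servo_tool(motion=[-0.19,0.99,0,0,0,0,0,-0.19,0.99,0,0,0,0,0,-0.19,0.99,0,0,0,0,0,-0.19,0.99,0,0,0,0,0,-0.19,0.99,0,0,0,0,0])

```text
t: 37.0
eef_pos: [0.4948, 0.0981, 0.2248]
tool_rot: [0.0, 0.995, 0.103, 0.0]
contact_force: [-0.2, -0.7, -0.1]
gripper_width: 0.998
grasp_force: 0.0
```

>>> servo_tool(motion=[-0.19,0.99,0,0,0,0,0,-0.19,0.99,0,0,0,0,0,-0.19,0.99,0,0,0,0,0,-0.19,0.99,0,0,0,0,0,-0.19,0.99,0,0,0,0,0])

```text
t: 37.62
eef_pos: [0.4963, -0.0026, 0.2248]
tool_rot: [0.0, 0.995, 0.103, 0.0]
contact_force: [0.3, -0.6, 0.3]
gripper_width: 0.999
grasp_force: 0.0
```

>>> servo_tool(motion=[-0.19,0.99,0,0,0,0,0,-0.19,0.99,0,0,0,0,0,-0.19,0.99,0,0,0,0,0,-0.19,0.99,0,0,0,0,0,-0.19,0.99,0,0,0,0,0])

```text
t: 38.25
eef_pos: [0.4979, -0.1033, 0.2248]
tool_rot: [0.0, 0.995, 0.103, 0.0]
contact_force: [0.8, -0.2, -0.5]
gripper_width: 1.0
grasp_force: 0.0
```

>>> servo_tool(motion=[-0.19,0.99,0,0,0,0,0,-0.19,0.99,0,0,0,0,0,-0.19,0.99,0,0,0,0,0,-0.19,0.99,0,0,0,0,0,-0.19,0.99,0,0,0,0,0])

```text
t: 38.88
eef_pos: [0.4994, -0.204, 0.2248]
tool_rot: [0.0, 0.995, 0.103, 0.0]
contact_force: [0.1, 0.9, 0.3]
gripper_width: 0.998
grasp_force: 0.0
```

>>> servo_tool(motion=[-0.19,0.99,0,0,0,0,0,-0.19,0.99,0,0,0,0,0,-0.19,0.99,0,0,0,0,0,0,0.8,0,0,0,0,0,0,0,0,0,0,0,0])

```text
t: 39.5
eef_pos: [0.5046, -0.2801, 0.2246]
tool_rot: [0.0, 0.995, 0.102, 0.0]
contact_force: [0.6, -0.5, -0.0]
gripper_width: 0.999
grasp_force: 0.0
```

>>> servo_tool(motion=[0,0,0,0,0,0,0])

```text
t: 39.62
eef_pos: [0.5047, -0.2778, 0.2246]
tool_rot: [-0.0, 0.995, 0.104, -0.0]
contact_force: [-0.1, 0.9, 0.0]
gripper_width: 1.001
grasp_force: 0.0
```

```bash
python3 look.py w12; python3 -c "
from h import *
lids('w12',.104)"
```

```text
39.625 [ 0.5047 -0.2778  0.2246]
[[ 0.979  0.206 -0.   ]
 [ 0.206 -0.979  0.001]
 [ 0.    -0.001 -1.   ]]
red [333.4 392.5] [51.4 59.3] world [ 0.4314 -0.2978]
blue [337.3 124.1] [72.1 74.5] world [ 0.5722 -0.2691]
yellow [334.8 267.2] [61.1 64.9] world [ 0.5039 -0.2829]
```

>>> servo_tool(motion=[-0.09,0.26,1,0,0,0,0,0,0,1,0,0,0,0,0,0,1,0,0,0,0,0,0,1,0,0,0,0,0,0,1,0,0,0,0])

```text
t: 40.3
eef_pos: [0.5041, -0.2831, 0.1242]
tool_rot: [-0.0, 0.995, 0.104, 0.0]
contact_force: [1.1, -0.0, -0.2]
gripper_width: 1.001
grasp_force: 0.0
```

>>> servo_tool(motion=[0,0,0.05,0,0,0,0,0,0,0,0,0,0,1,0,0,0,0,0,0,1,0,0,0,0,0,0,1,0,0,0,0,0,0,1], grip_force=40)

```text
t: 40.92
eef_pos: [0.5044, -0.2841, 0.1248]
tool_rot: [0.0, 0.995, 0.103, 0.001]
contact_force: [-1.4, 0.9, 7.4]
gripper_width: 0.552
grasp_force: 40.4
```

>>> servo_tool(motion=[0,0,0,0,0,0,1,0,0,-0.6,0,0,0,1,0,0,-1,0,0,0,1,0,0,-1,0,0,0,1,0,0,-0.6,0,0,0,1])

```text
t: 41.55
eef_pos: [0.5039, -0.2844, 0.1891]
tool_rot: [0.0, 0.995, 0.103, 0.001]
contact_force: [-0.6, 1.4, -0.7]
gripper_width: 0.552
grasp_force: 41.4
```

>>> servo_tool(motion=[0,-0.96,0,0,0,0,1,0,-0.96,0,0,0,0,1,0,-0.96,0,0,0,0,1,0,-0.96,0,0,0,0,1,0,-0.96,0,0,0,0,1])

```text
t: 42.18
eef_pos: [0.4837, -0.1886, 0.1875]
tool_rot: [-0.0, 0.995, 0.103, -0.0]
contact_force: [-0.6, 0.3, -2.4]
gripper_width: 0.557
grasp_force: 41.4
```

>>> servo_tool(motion=[0.44,-0.96,0,0,0,0,1,0.44,-0.96,0,0,0,0,1,0.44,-0.96,0,0,0,0,1,0.44,-0.96,0,0,0,0,1,0.44,-0.96,0,0,0,0,1])

```text
t: 42.8
eef_pos: [0.5073, -0.0858, 0.1877]
tool_rot: [0.0, 0.995, 0.103, 0.0]
contact_force: [0.3, -0.8, -2.0]
gripper_width: 0.553
grasp_force: 41.4
```

>>> servo_tool(motion=[0.44,-0.96,0,0,0,0,1,0.44,-0.96,0,0,0,0,1,0.44,-0.96,0,0,0,0,1,0.44,-0.96,0,0,0,0,1,0.44,-0.96,0,0,0,0,1])

```text
t: 43.42
eef_pos: [0.5305, 0.0171, 0.1877]
tool_rot: [0.0, 0.995, 0.103, -0.0]
contact_force: [0.7, -0.3, -1.9]
gripper_width: 0.555
grasp_force: 41.4
```

>>> servo_tool(motion=[0,0,0,0,0,0,1,0,0,0,0,0,0,1])

```text
t: 43.68
eef_pos: [0.5304, 0.0153, 0.1876]
tool_rot: [0.0, 0.995, 0.103, -0.0]
contact_force: [-0.1, 0.1, -2.0]
gripper_width: 0.557
grasp_force: 41.5
```

>>> servo_tool(motion=[0.07,-0.09,1,0,0,0,1,0,0,1,0,0,0,1,0,0,0.6,0,0,0,1,0,0,0.3,0,0,0,1,0,0,0,0,0,0,1])

```text
t: 44.3
eef_pos: [0.5319, 0.0176, 0.1297]
tool_rot: [0.0, 0.995, 0.103, 0.0]
contact_force: [0.2, 0.6, -1.8]
gripper_width: 0.55
grasp_force: 41.3
```

>>> servo_tool(motion=[0,0,0.05,0,0,0,1,0,0,0,0,0,0,0.2,0,0,0,0,0,0,0,0,0,0,0,0,0,0,0,0,-0.5,0,0,0,0])

```text
t: 44.92
eef_pos: [0.5314, 0.0178, 0.1386]
tool_rot: [-0.0, 0.995, 0.103, -0.001]
contact_force: [-0.2, 0.1, 0.5]
gripper_width: 1.001
grasp_force: 0.0
```

>>> servo_tool(motion=[0,0,-1,0,0,0,0,0,0,-1,0,0,0,0,0,0,-1,0,0,0,0,0,0,-1,0,0,0,0,0,0,-0.3,0,0,0,0])

```text
t: 45.55
eef_pos: [0.5325, 0.018, 0.2265]
tool_rot: [0.0, 0.995, 0.103, 0.001]
contact_force: [-0.5, 0.1, -0.2]
gripper_width: 1.002
grasp_force: 0.0
```

>>> servo_tool(motion=[-0.06,0.96,0,0,0,0,0,-0.06,0.96,0,0,0,0,0,-0.06,0.96,0,0,0,0,0,-0.06,0.96,0,0,0,0,0,-0.06,0.96,0,0,0,0,0])

```text
t: 46.18
eef_pos: [0.5457, -0.0783, 0.2246]
tool_rot: [-0.0, 0.995, 0.103, -0.0]
contact_force: [-0.3, -0.0, 0.0]
gripper_width: 1.002
grasp_force: 0.0
```

>>> servo_tool(motion=[-0.06,0.96,0,0,0,0,0,-0.06,0.96,0,0,0,0,0,-0.06,0.96,0,0,0,0,0,-0.06,0.96,0,0,0,0,0,-0.06,0.96,0,0,0,0,0])

```text
t: 46.8
eef_pos: [0.5596, -0.1738, 0.2247]
tool_rot: [-0.0, 0.995, 0.103, 0.0]
contact_force: [-0.5, 0.1, -0.3]
gripper_width: 1.0
grasp_force: 0.0
```

>>> servo_tool(motion=[-0.06,0.96,0,0,0,0,0,-0.06,0.96,0,0,0,0,0,-0.06,0.96,0,0,0,0,0,-0.06,0.96,0,0,0,0,0,-0.06,0.96,0,0,0,0,0])

```text
t: 47.42
eef_pos: [0.5735, -0.269, 0.2247]
tool_rot: [0.0, 0.995, 0.103, 0.0]
contact_force: [1.0, 0.2, -0.1]
gripper_width: 0.996
grasp_force: 0.0
```

>>> servo_tool(motion=[0,0,0,0,0,0,0,0,0,0,0,0,0,0])

```text
t: 47.68
eef_pos: [0.5734, -0.267, 0.2246]
tool_rot: [-0.0, 0.995, 0.104, -0.0]
contact_force: [0.4, 1.0, 0.3]
gripper_width: 0.999
grasp_force: 0.0
```

```bash
python3 look.py w13; python3 -c "
from h import *
lids('w13',.104)"
```

```text
47.675 [ 0.5734 -0.267   0.2246]
[[ 0.979  0.206 -0.   ]
 [ 0.206 -0.979  0.001]
 [ 0.    -0.001 -1.   ]]
blue [329.2 267.4] [61.6 65.7] world [ 0.5719 -0.2691]Traceback (most recent call last):
  File "<string>", line 3, in <module>
    lids('w13',.104)
    ~~~~^^^^^^^^^^^^
  File "h.py", line 20, in lids
    for c,q in zip(cs,hi[0]):
                      ~~^^^
TypeError: 'NoneType' object is not subscriptable
```

>>> servo_tool(motion=[-0.06,0.1,1,0,0,0,0,0,0,1,0,0,0,0,0,0,1,0,0,0,0,0,0,1,0,0,0,0,0,0,1,0,0,0,0])

```text
t: 48.35
eef_pos: [0.5724, -0.2698, 0.123]
tool_rot: [-0.0, 0.995, 0.103, -0.0]
contact_force: [-0.1, 0.3, 0.1]
gripper_width: 1.0
grasp_force: 0.0
```

>>> servo_tool(motion=[0,0,0.05,0,0,0,0,0,0,0,0,0,0,1,0,0,0,0,0,0,1,0,0,0,0,0,0,1,0,0,0,0,0,0,1])

```text
t: 48.98
eef_pos: [0.5732, -0.2699, 0.1247]
tool_rot: [0.0, 0.995, 0.103, 0.001]
contact_force: [-0.9, 0.2, 5.8]
gripper_width: 0.551
grasp_force: 41.0
```

>>> servo_tool(motion=[0,0,0,0,0,0,1,0,0,-0.6,0,0,0,1,0,0,-1,0,0,0,1,0,0,-1,0,0,0,1,0,0,-0.6,0,0,0,1])

```text
t: 49.6
eef_pos: [0.5732, -0.2702, 0.19]
tool_rot: [0.001, 0.995, 0.103, 0.001]
contact_force: [-0.1, -0.3, -3.7]
gripper_width: 0.553
grasp_force: 41.6
```

>>> servo_tool(motion=[0.09,-0.98,0,0,0,0,1,0.09,-0.98,0,0,0,0,1,0.09,-0.98,0,0,0,0,1,0.09,-0.98,0,0,0,0,1,0.09,-0.98,0,0,0,0,1])

```text
t: 50.22
eef_pos: [0.561, -0.1704, 0.1875]
tool_rot: [-0.0, 0.995, 0.104, -0.0]
contact_force: [0.4, 0.2, -2.3]
gripper_width: 0.558
grasp_force: 41.7
```

>>> servo_tool(motion=[0.09,-0.98,0,0,0,0,1,0.09,-0.98,0,0,0,0,1,0.09,-0.98,0,0,0,0,1,0.09,-0.98,0,0,0,0,1,0,0,0,0,0,0,1])

```text
t: 50.85
eef_pos: [0.5522, -0.0915, 0.1878]
tool_rot: [-0.0, 0.994, 0.105, 0.0]
contact_force: [0.1, 0.1, -3.2]
gripper_width: 0.552
grasp_force: 41.7
```

>>> servo_tool(motion=[0,0,0,0,0,0,1,0,0,0,0,0,0,1])

```text
t: 51.1
eef_pos: [0.5522, -0.095, 0.1877]
tool_rot: [0.0, 0.995, 0.102, -0.0]
contact_force: [0.4, -0.2, -2.5]
gripper_width: 0.552
grasp_force: 41.7
```

>>> servo_tool(motion=[0.03,-0.05,1,0,0,0,1,0,0,1,0,0,0,1,0,0,0.6,0,0,0,1,0,0,0.3,0,0,0,1,0,0,0,0,0,0,1])

```text
t: 51.72
eef_pos: [0.5528, -0.093, 0.1298]
tool_rot: [0.0, 0.995, 0.103, 0.0]
contact_force: [0.2, -0.5, -2.5]
gripper_width: 0.553
grasp_force: 41.7
```

>>> servo_tool(motion=[0,0,0.05,0,0,0,1,0,0,0,0,0,0,0.2,0,0,0,0,0,0,0,0,0,0,0,0,0,0,0,0,-0.5,0,0,0,0])

```text
t: 52.35
eef_pos: [0.5521, -0.0928, 0.1386]
tool_rot: [-0.0, 0.995, 0.103, -0.001]
contact_force: [-0.4, -0.3, -0.3]
gripper_width: 1.0
grasp_force: 0.0
```

>>> servo_tool(motion=[0,0,-1,0,0,0,0,0,0,-1,0,0,0,0,0,0,-1,0,0,0,0,0,0,-1,0,0,0,0,0,0,-0.3,0,0,0,0])

```text
t: 52.98
eef_pos: [0.5533, -0.0928, 0.2265]
tool_rot: [0.0, 0.995, 0.103, 0.001]
contact_force: [0.5, 0.5, -0.1]
gripper_width: 1.006
grasp_force: 0.0
```

>>> servo_tool(motion=[-0.89,0.97,0,0,0,0,0,-0.89,0.97,0,0,0,0,0,-0.89,0.97,0,0,0,0,0,-0.89,0.97,0,0,0,0,0,-0.89,0.97,0,0,0,0,0])

```text
t: 53.6
eef_pos: [0.4846, -0.2067, 0.2244]
tool_rot: [-0.0, 0.995, 0.103, -0.0]
contact_force: [0.2, -0.6, 0.5]
gripper_width: 1.0
grasp_force: 0.0
```

>>> servo_tool(motion=[-0.89,0.97,0,0,0,0,0,-0.89,0.97,0,0,0,0,0,-0.89,0.97,0,0,0,0,0,-0.89,0.97,0,0,0,0,0,0,0,0,0,0,0,0])

```text
t: 54.22
eef_pos: [0.4301, -0.2984, 0.2244]
tool_rot: [0.0, 0.995, 0.101, -0.001]
contact_force: [0.6, 0.5, 0.3]
gripper_width: 1.002
grasp_force: 0.0
```

>>> servo_tool(motion=[0,0,0,0,0,0,0,0,0,0,0,0,0,0])

```text
t: 54.48
eef_pos: [0.4323, -0.2955, 0.2246]
tool_rot: [-0.0, 0.995, 0.104, 0.0]
contact_force: [0.6, 0.6, 0.7]
gripper_width: 0.995
grasp_force: 0.0
```

```bash
python3 look.py w14; python3 -c "
from h import *
lids('w14',.104,names=['red'])"
```

```text
54.475 [ 0.4323 -0.2955  0.2246]
[[ 0.978  0.207  0.   ]
 [ 0.207 -0.978  0.001]
 [ 0.    -0.    -1.   ]]
red [329.4 265.5] [61.5 65.1] world [ 0.4317 -0.298 ]
```

>>> servo_tool(motion=[-0.04,0.1,1,0,0,0,0,0,0,1,0,0,0,0,0,0,1,0,0,0,0,0,0,1,0,0,0,0,0,0,1,0,0,0,0])

```text
t: 55.15
eef_pos: [0.4318, -0.2981, 0.1241]
tool_rot: [-0.0, 0.995, 0.104, 0.0]
contact_force: [-0.2, 0.4, 0.5]
gripper_width: 0.998
grasp_force: 0.0
```

>>> servo_tool(motion=[0,0,0.05,0,0,0,0,0,0,0,0,0,0,1,0,0,0,0,0,0,1,0,0,0,0,0,0,1,0,0,0,0,0,0,1])

```text
t: 55.78
eef_pos: [0.4318, -0.2988, 0.1246]
tool_rot: [0.0, 0.995, 0.103, 0.001]
contact_force: [-0.7, 1.5, 6.4]
gripper_width: 0.556
grasp_force: 40.4
```

>>> servo_tool(motion=[0,0,0,0,0,0,1,0,0,-0.6,0,0,0,1,0,0,-1,0,0,0,1,0,0,-1,0,0,0,1,0,0,-0.6,0,0,0,1])

```text
t: 56.4
eef_pos: [0.4314, -0.299, 0.189]
tool_rot: [0.0, 0.995, 0.103, 0.0]
contact_force: [0.8, -0.5, -2.6]
gripper_width: 0.552
grasp_force: 41.5
```

>>> servo_tool(motion=[0.48,-0.97,0,0,0,0,1,0.48,-0.97,0,0,0,0,1,0.48,-0.97,0,0,0,0,1,0.48,-0.97,0,0,0,0,1,0.48,-0.97,0,0,0,0,1])

```text
t: 57.02
eef_pos: [0.4582, -0.1932, 0.1878]
tool_rot: [-0.0, 0.995, 0.103, -0.0]
contact_force: [0.4, 0.2, -1.7]
gripper_width: 0.552
grasp_force: 41.5
```

>>> servo_tool(motion=[0.48,-0.97,0,0,0,0,1,0.48,-0.97,0,0,0,0,1,0.48,-0.97,0,0,0,0,1,0.48,-0.97,0,0,0,0,1,0.48,-0.97,0,0,0,0,1])

```text
t: 57.65
eef_pos: [0.4852, -0.0886, 0.1878]
tool_rot: [0.0, 0.995, 0.103, -0.0]
contact_force: [0.7, -0.6, -2.2]
gripper_width: 0.553
grasp_force: 41.5
```

>>> servo_tool(motion=[0.48,-0.97,0,0,0,0,1,0.48,-0.97,0,0,0,0,1,0,0,0,0,0,0,1,0,0,0,0,0,0,1,0,0,0,0,0,0,1])

```text
t: 58.28
eef_pos: [0.4959, -0.0484, 0.1876]
tool_rot: [0.0, 0.995, 0.102, -0.0]
contact_force: [-0.3, 0.5, -2.4]
gripper_width: 0.552
grasp_force: 41.6
```

>>> servo_tool(motion=[0.1,-0.07,1,0,0,0,1,0,0,1,0,0,0,1,0,0,0.6,0,0,0,1,0,0,0.3,0,0,0,1,0,0,0,0,0,0,1])

```text
t: 58.9
eef_pos: [0.4979, -0.0456, 0.1297]
tool_rot: [0.0, 0.995, 0.103, -0.0]
contact_force: [0.4, -0.1, -0.9]
gripper_width: 0.554
grasp_force: 41.5
```

>>> servo_tool(motion=[0,0,0.05,0,0,0,1,0,0,0,0,0,0,0.2,0,0,0,0,0,0,0,0,0,0,0,0,0,0,0,0,-0.5,0,0,0,0])

```text
t: 59.52
eef_pos: [0.4975, -0.0454, 0.1387]
tool_rot: [-0.0, 0.995, 0.103, -0.001]
contact_force: [-1.0, -0.1, -0.1]
gripper_width: 1.0
grasp_force: 0.0
```

>>> servo_tool(motion=[0,0,-1,0,0,0,0,0,0,-1,0,0,0,0,0,0,-1,0,0,0,0,0,0,-1,0,0,0,0,0,0,-1,0,0,0,0])

```text
t: 60.15
eef_pos: [0.4978, -0.0454, 0.2401]
tool_rot: [0.0, 0.995, 0.103, 0.0]
contact_force: [0.0, -0.2, 0.7]
gripper_width: 1.003
grasp_force: 0.0
```

>>> servo_tool(motion=[-0.5,0,-1,0,0,0,0,-0.5,0,-1,0,0,0,0,-0.5,0,-1,0,0,0,0,0,0,0,0,0,0,0,0,0,0,0,0,0,0])

```text
t: 60.78
eef_pos: [0.4685, -0.0516, 0.2985]
tool_rot: [0.0, 0.995, 0.103, 0.0]
contact_force: [0.1, -0.1, -0.5]
gripper_width: 0.999
grasp_force: 0.0
```

```bash
python3 look.py w15; python3 -c "
from h import *
lids('w15',.108)
b=bot.boxes_of('side','knob')
snap('side','side2');print([(x['uv'],x['p']) for x in bot.boxes_of('side','knob')[:2]])"
```

```text
60.775 [ 0.4685 -0.0516  0.2985]
[[ 0.979  0.205  0.   ]
 [ 0.205 -0.979 -0.   ]
 [ 0.     0.    -1.   ]]
red [324.6 182.8] [50.5 50.9] world [ 0.4984 -0.045 ]
blue [417.4 114.5] [52.7 56.6] world [ 0.5519 -0.0927]
blue [406.8 114.8] [65.  79.4] world [ 0.5503 -0.0863]
yellow [235.3 109. ] [52.3 56.6] world [0.5319 0.0185]
[([341.0, 268.4], 0.69), ([271.4, 173.5], 0.54)]
```

View pics/w15.png

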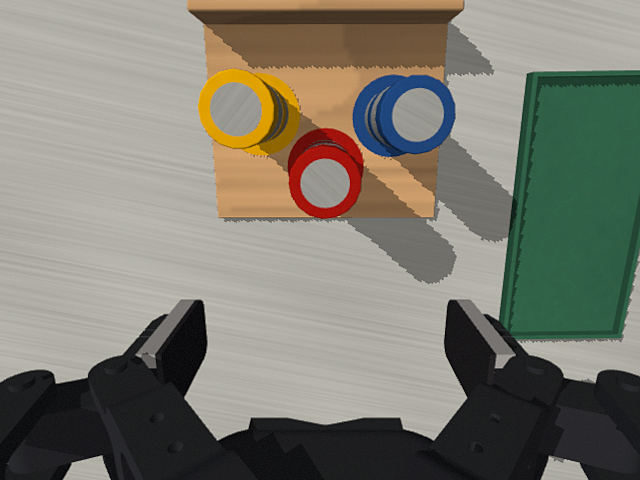

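The view shows all three tins upright on their own discs, with lids at (325,183), (417,115) and (235,109). Each is within about 2 mm of its original spot, and the knob is on the mat. I'm handing in.

```bash
python3 -c "
from h import *
print(bot.hand_in())"
```

```text
the job is handed in; nothing more can be done
None
```

I've handed the job in, but the hand-in call gave no verdict: the last images show the three tins upright on their own discs, within about 2 mm of where they started, and the knob face up in the middle of the mat, with the grease fitting untouched.

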